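# Shingle the coating test panels in the tray

### The arm

A 7-joint arm with a two-finger parallel gripper is mounted at the origin on a cart in front of the work surface, level with it; the furniture and walls round the work are solid. World frame = base frame: x ahead of the robot, y to its left, z up, the work surface at z = 0. Lengths are in m, angles in rad, forces in N, time in s.
With the tool pointing down it reaches from about 0.425 to 1.025 m from the base axis. Payload 3.6 kg.
Tool frame: the origin (TCP) lies between the finger pads; the fingertips stand 17 mm ahead of it and the grasp point (between the pads) lies 2 mm behind it; x points along the fingers, y is the direction in which the jaws open and shut, and the axes are right-handed (so a half turn about x gives the same grasp; the last joint's range is limited). The gripper opens to 85 mm and grips with 20 to 120 N. Pads are 22 mm wide; open, the fingers measure 114 mm over their backs; the gripper's body (76 mm by 85 mm) begins 54 mm behind the grasp point. The pads swing forward as they close: fully open they stand 13 mm farther back than shut.
Start: joints at [1.236, 0.591, 0.048, 1.609, -0.033, 0.943, -0.034], TCP at [0.174, -0.704, 0.214] pointing down, gripper open.
Joint ranges: [-2.69, 2.69], [-0.47, 2.24], [-1.27, 1.36], [0.19, 2.51], [-1.53, 4.68], [0.08, 2.07], [-3.09, 3.09]. Speed limits (rad/s): [2.57, 2.57, 3.14, 3.14, 3.14, 3.14, 3.14].

### API

Orientations are given as [roll, pitch, yaw] about the fixed x, y, z axes, in that order (R = Rz(yaw) Ry(pitch) Rx(roll)).
In Python, from bench import ctrl gives the robot as it stands.
- The arm moves only by the tool play_rows, never from a script. Its argument "targets" is a list of rows, each an object with "translation": the shift along the tool's x, y, z in units of 0.8 m (1.0 is 0.8 m), a list of three; "turn": the turn, a rotation vector about the tool's x, y, z in units of pi rad (1.0 is pi rad), a list of three; "hand": the closure in counts, from 0 (fully open) to 255 (shut). In form: [{"translation": [dx, dy, dz], "turn": [ax, ay, az], "hand": hand}, ...]. A call has 1 to 20 rows; each row is the pose to reach, as a shift and turn from the pose measured when the call began, along the tool's axes at that moment, turning the shorter way round; what a row does not reach only later rows make up. A row lasts 1/8 s, in which the tool goes at most 62.5 mm and 10.7 degrees, less where a joint would pass 70% of its speed; a pose out of reach is approached as far as the arm can. A call with a number of a shift or a turn outside -1 to 1 is refused whole. A call with a gripper value outside its range is refused whole. The fingers move at their own pace and stop on an object; "newtons" is the grip in N (left out, the last holds). Time passes only in rows, so rows that repeat a pose let the fingers close. It gives the time, the measured TCP pose, the force and the opening at its end, in the units of the state.
- ctrl.get_obs(): the state, without advancing time (a new reading comes with each control period).
- ctrl.read_camera(name): name is "scene" or "side" or "wrist"; returns a dict with "image" (420x560x3 uint8, blue, green, red), "K" (3x3 intrinsics, pixels), "pose" (4x4, takes a point from camera to world coordinates); the wrist camera has in their place "mount" (4x4, takes a point from camera to tool coordinates, whose origin is the TCP and whose axes are the tool frame's). Camera axes: x right, y up, looking along -z (the intrinsics and any distortion apply to the point x, -y, -z); pixel columns grow to the right and rows downward; lengths in m; the calibration is good to about 2 mm. A picture is of the moment at which its call begins: read the wrist's pose just before it. There is no depth.
- ctrl.finish_job(): hands the job in, once; it reports no verdict.
Trained networks look in the newest picture that a camera, given by its name, has taken for a name from the list of things; names that differ only in an ending like _2 or _b are one class to them, and where a whole thing is asked for, a point or a joint stands for the part that bears it (a point fixed in the world has none). Each returns a list of dicts, best first, with "conf" (0 to 1); they miss things now and then, are a little off and sometimes report something else, mostly with a low value. They report only what shows in the picture. A call takes as long as a camera call.
- ctrl.boxes_of(thing, camera): "box" ([left, top, right, bottom] in pixels, round what is visible of it).
- ctrl.cut_out(thing, camera): "mask" (420x560 bool, what is visible of it) and "box" ([left, top, right, bottom] in pixels, round what is visible of it).
The state is a dict: "t": time; "joint_pos": joint angles; "dq": joint speeds; "joint_efforts": joint torques, N m; "tcp_pos": TCP position; "ee_rot": TCP orientation; "force": force on the tool from outside, world axes, zero at the start; "torque": the same for the moment, N m; "grip_width": finger opening in m.
Only numpy, scipy, OpenCV 4.12 (cv2) and the standard library are available. Lean on these libraries where they do the work, as an engineer would, in place of code of your own. Each camera call takes 0.05 s, during which the arm holds its last target.

### The job

Continue the overlapping row of coated test panels in the steel tray, coated side up, leaving the long panel where it lies: first lay the middle-length panel so that one end rests about 30 mm on top of the long panel and the other end on the tray floor, then lay the short panel in the same way about 30 mm over the free end of the middle one. Keep the row straight and in line with the long panel, set the panels down gently, and do not disturb the other things on the bench.

Things in the scene. Friction and masses are not known exactly. Their poses are not given: they have to be found in the camera images.
- tray: shallow steel instrument tray, fixed to the bench, open on top; outside 328 x 158 mm (a small flat bail handle sticks out 19 mm at each end), inside 320 x 150 mm, floor 4 mm above the bench, rim 14 mm above the bench. Origin: centre of its underside, on the bench; x along its length, pointing to the empty end (to the robot's left, within about 20 degrees), y across, z up.
- panel_long: flat aluminium test panel with a grey coated top, symmetrical end for end, 130 mm long, 60 mm wide, 8 mm thick, about 150 g; loose; lies flat in the tray near one end, already in its place. Origin: centre of its underside; x along its length, y across its width, z up out of the coated face. Its x points along the tray to the tray's empty end.
- panel_mid: flat aluminium test panel with a grey coated top, symmetrical end for end, 110 mm long, 60 mm wide, 8 mm thick, about 125 g; loose, flat on the bench to the robot's right at the start. Origin: centre of its underside; x along its length, y across its width, z up out of the coated face.
- panel_short: flat aluminium test panel with a grey coated top, symmetrical end for end, 90 mm long, 60 mm wide, 8 mm thick, about 100 g; loose, flat on the bench to the robot's right at the start (which of the two lies nearer the tray changes). Origin: centre of its underside; x along its length, y across its width, z up out of the coated face.
- jar_blue: white round jar with a dark blue screw lid, 51 mm across, 56 mm high; loose bystander, not to be moved. Origin: centre of its underside.
- timer: white bench timer with three keys, 70x62x18 mm; loose bystander, not to be moved. Origin: centre of its underside.
- pellet_die: grey steel stepped cylinder (a pellet die), 37 mm across, 48 mm high; loose bystander, not to be moved. Origin: centre of its underside.
- agate_mortar: brown stone bowl (a small mortar), 65 mm across, 22 mm high; loose bystander, not to be moved. Origin: centre of its underside.

How it is judged:
By the outcome, as a careful person would: the job done as asked, in the order asked, and still so for the second after the job is handed in, with the robot touching nothing.
It also fails if it takes over 58 s, if anything falls off the work surface, if the arm or the gripper's body presses on something with over 40 N, if the wrist force passes 120 N, or if a joint passes its speed limit or range.

## Working session

There is one attempt and no reset: what is moved stays moved. The work goes in short steps, Python scripts to look and compute and a tool call to move; the robot and the scene stay as the last step left them, time stands still between calls to the robot, and variables do not carry over. Pictures are saved under pics/ and viewed, and the job is handed in when it is done.

Besides the shell and the picture viewer there is one more tool, called after "Emit:" as name(argument=value, ...), one argument or row to a line, values as JSON. play_rows: Moves the arm, as the interface text tells. Its arguments: {"type":"object","properties":{"targets":{"type":"array"},"newtons":{"type":"number"}},"required":["targets"]}

```bash
ls; mkdir -p pics; python3 - <<'E'
from bench import ctrl
import cv2
o=ctrl.get_obs(); print(o)
for n in ["scene","side","wrist"]:
    r=ctrl.read_camera(n); cv2.imwrite(f"pics/{n}0.png",r["image"]); print(n,r["K"],r.get("pose",r.get("mount")),[k for k in r])
    for th in ["tray","panel_long","panel_mid","panel_short","jar_blue","timer","pellet_die","agate_mortar"]:
        print(th,[(b["conf"],b["box"]) for b in ctrl.boxes_of(th,n)][:3])
E
```

```text
pics
{'t': 0.0, 'joint_pos': array([ 1.23553413,  0.59210907,  0.0482767 ,  1.60985338, -0.03334761,
        0.94268231, -0.03368198]), 'dq': array([-5.93584771e-05,  5.98177847e-04, -1.19938773e-03, -6.39955069e-04,
        2.43249533e-03,  1.98560655e-03,  7.09530797e-04]), 'joint_efforts': array([-1.34478523e-04, -5.48703218e+01,  1.54650059e+00, -1.98129112e+01,
        9.37016535e-03,  8.73522222e-03,  4.91455239e-06]), 'tcp_pos': array([ 0.17339535, -0.70305594,  0.21273598]), 'ee_rot': array([-1.53726071,  1.56854879,  1.84618307]), 'force': array([ 0.16317698, -0.89503346,  0.32538659]), 'torque': array([-0.01380848, -0.02476561, -0.02561802]), 'grip_width': 0.08582660124841644}
scene [[380.67403795   0.         282.52520778]
 [  0.         380.67403795 211.01058363]
 [  0.           0.           1.        ]] [[-0.60706747  0.59553889 -0.52612025 -0.11293809]
 [-0.79449168 -0.46809463  0.38687258  0.47816687]
 [-0.01587639  0.65285592  0.75731571  0.91734934]
 [ 0.          0.          0.          1.        ]] ['image', 'K', 'pose']
tray [(0.87, [162.0, 195.5, 279.8, 278.7])]
[... 1035 characters left out ...]
5, [217.1, 161.2, 229.2, 170.3]), (0.43, [274.4, 287.3, 284.8, 300.7])]
pellet_die [(0.68, [376.3, 236.6, 388.1, 259.7])]
agate_mortar [(0.72, [218.2, 163.5, 229.7, 171.0])]
wrist [[365.21996262   0.         286.52738368]
 [  0.         365.21996262 209.81158376]
 [  0.           0.           1.        ]] [[-2.61648056e-04  3.25808161e-01 -9.45435864e-01 -1.60455171e-01]
 [ 9.99999963e-01  1.20128138e-05 -2.72608839e-04  9.43433309e-04]
 [-7.74608394e-05 -9.45435901e-01 -3.25808152e-01 -8.35171707e-02]
 [ 0.00000000e+00  0.00000000e+00  0.00000000e+00  1.00000000e+00]] ['image', 'K', 'mount']
tray []
panel_long []
panel_mid []
panel_short []
jar_blue []
timer []
pellet_die []
agate_mortar []
```

View pics/scene0.png

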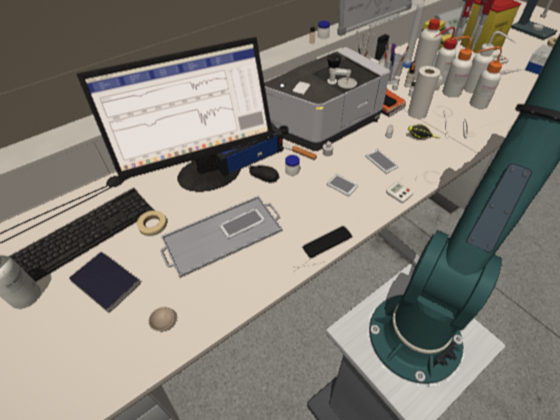

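View pics/side0.png

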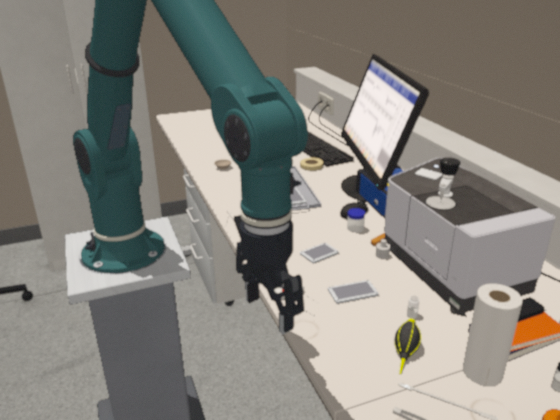

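View pics/wrist0.png

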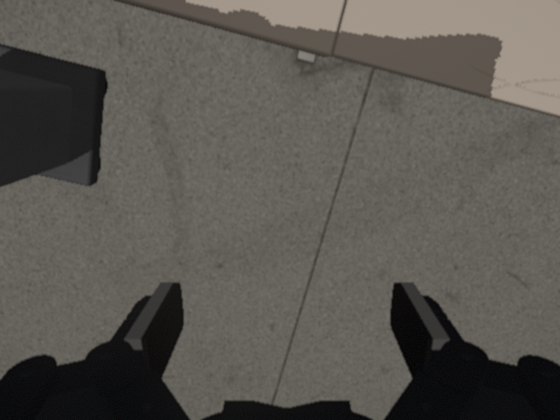

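The pictures show the tray at (162–280, 195–279) with the long panel at its right end (243, 222). The short panel is at (342, 185), the middle one at (382, 160), the jar at (292, 165), the die at (328, 149), the timer at (400, 192) and the mortar at (162, 319). Next I'll measure their poses.

```bash
cat > h.py <<'E'
from bench import ctrl
import numpy as np, cv2
from scipy.spatial.transform import Rotation as R
def cam(name):
    o=ctrl.get_obs()
    r=ctrl.read_camera(name)
    if name=="wrist":
        T=np.eye(4);T[:3,:3]=R.from_euler('xyz',o["ee_rot"]).as_matrix();T[:3,3]=o["tcp_pos"]
        P=T@r["mount"]
    else: P=r["pose"]
    return r["image"],r["K"],P
def toplane(uv,K,P,z):
    uv=np.atleast_2d(np.asarray(uv,float))
    d=np.c_[(uv[:,0]-K[0,2])/K[0,0],-(uv[:,1]-K[1,2])/K[1,1],-np.ones(len(uv))]@P[:3,:3].T
    s=(z-P[2,3])/d[:,2]
    return P[:3,3]+d*s[:,None]
def proj(X,K,P):
    X=np.atleast_2d(X); c=(X-P[:3,3])@P[:3,:3]
    return np.c_[K[0,2]+K[0,0]*c[:,0]/-c[:,2],K[1,2]-K[1,1]*c[:,1]/-c[:,2]]
def rect(mask,K,P,z):
    c,_=cv2.findContours(mask.astype(np.uint8),cv2.RETR_EXTERNAL,cv2.CHAIN_APPROX_NONE)
    c=max(c,key=cv2.contourArea)[:,0,:]
    w=toplane(c,K,P,z)[:,:2]
    (cx,cy),(a,b),ang=cv2.minAreaRect((w*1000).astype(np.float32))
    if a<b: a,b,ang=b,a,ang+90
    return np.round([cx,cy,a,b,(ang+90)%180-90],1)
E
python3 - <<'E'
from h import *
for n in ["scene","side"]:
    im,K,P=cam(n)
    for th,z in [("tray",.014),("panel_long",.012),("panel_mid",.008),("panel_short",.008),("jar_blue",.05),("timer",.018),("pellet_die",.03),("agate_mortar",.02)]:
        for d in ctrl.cut_out(th,n)[:2]:
            print(n,th,d["conf"],rect(d["mask"],K,P,z),int(d["mask"].sum()))
E
```

```text
scene tray 0.97 [557.4 215.  362.1 171.3  81.9] 4331
scene tray 0.32 [ 484.5 -396.9  109.6   65.3   -5.5] 387
scene panel_long 0.56 [553.6 142.6 128.4  63.2  85.4] 668
scene panel_mid 0.93 [ 485.5 -403.   110.    63.3   -7.8] 360
scene panel_short 0.65 [ 487.8 -211.7   88.7   64.9   13.3] 363
scene jar_blue 0.76 [ 634.2 -112.9   99.1   44.2  -38.9] 252
scene jar_blue 0.65 [397.3 477.3  61.9  61.3 -37.8] 502
scene timer 0.83 [ 342.1 -324.4   73.7   69.7    8.8] 336
scene timer 0.27 [549.5 145.1 133.4  66.7  85.3] 736
scene pellet_die 0.68 [ 634.9 -277.6   72.1   32.3  -41.4] 121
scene pellet_die 0.15 [539.6 149.6 128.2  64.6  84.8] 702
scene agate_mortar 0.91 [412.7 478.6  63.8  62.8 -37.8] 495
side tray 0.72 [625.2 170.9 342.5  89.6  68.2] 521
side panel_long 0.68 [572.1 115.6 122.7  47.   72.7] 165
side panel_mid 0.72 [ 490.2 -415.7  117.7   72.4   -3.8] 835
side panel_short 0.71 [ 491.6 -226.5   96.    65.2   14.9] 434
side jar_blue 0.86 [ 632.  -167.4  141.8   47.6   60.6] 391
side timer 0.55 [ 324.6 -355.3   20.1   14.3   68.6] 31
side pellet_die 0.62 [ 636.8 -306.2   89.7   31.4   58.3] 191
side agate_mortar 0.62 [413.3 460.  102.1  56.3  73.6] 142
```

```bash
cat >> h.py <<'E'
def Rdown(yaw,tilt=0.):
    """tool pointing down; panel x axis at yaw (rad) = +-tool z ; y = jaws. tilt: rotates tool about its y"""
    x=np.array([0,0,-1.]); z=np.array([np.cos(yaw),np.sin(yaw),0]); y=np.cross(z,x)
    return np.c_[x,y,z]@R.from_euler('y',tilt).as_matrix()
def plan(pos,Rt):
    o=ctrl.get_obs(); R0=R.from_euler('xyz',o["ee_rot"]).as_matrix()
    t=R0.T@(np.asarray(pos)-o["tcp_pos"])/0.8
    w=R.from_matrix(R0.T@Rt).as_rotvec()/np.pi
    print("translation",np.round(t,4).tolist(),"turn",np.round(w,4).tolist(), "rows>=",np.ceil(max(np.linalg.norm(t)*.8/.0625,np.linalg.norm(w)*180/10.7)))
E
python3 - <<'E'
from h import *
o=ctrl.get_obs(); M=R.from_euler('xyz',o["ee_rot"]).as_matrix(); print(M.round(3)); print(o["joint_pos"].round(3))
for yaw in (-6,174): plan([0.487,-0.405,0.2],Rdown(np.radians(yaw)))
E
```

```text
[[-0.     0.24  -0.971]
 [-0.    -0.971 -0.24 ]
 [-1.     0.     0.   ]]
[ 1.235  0.591  0.048  1.608 -0.033  0.943 -0.034]
translation [0.0174, -0.2689, -0.4698] turn [-0.8897, 0.0, 0.0] rows>= 15.0
translation [0.0174, -0.2689, -0.4698] turn [0.1103, 0.0, -0.0] rows>= 7.0
```

Emit:
play_rows(
  targets=[
    {"translation":[0.0,-0.269,-0.47],"turn":[0.11,0,0],"hand":0},
    {"translation":[0.0,-0.269,-0.47],"turn":[0.11,0,0],"hand":0},
    {"translation":[0.0,-0.269,-0.47],"turn":[0.11,0,0],"hand":0},
    {"translation":[0.0,-0.269,-0.47],"turn":[0.11,0,0],"hand":0},
    {"translation":[0.0,-0.269,-0.47],"turn":[0.11,0,0],"hand":0},
    {"translation":[0.0,-0.269,-0.47],"turn":[0.11,0,0],"hand":0},
    {"translation":[0.0,-0.269,-0.47],"turn":[0.11,0,0],"hand":0},
    {"translation":[0.0,-0.269,-0.47],"turn":[0.11,0,0],"hand":0},
    {"translation":[0.0,-0.269,-0.47],"turn":[0.11,0,0],"hand":0},
    {"translation":[0.0,-0.269,-0.47],"turn":[0.11,0,0],"hand":0},
  ],
)

```text
t: 3.5
tcp_pos: [0.4854, -0.4067, 0.214]
ee_rot: [0.946, 1.57, -2.302]
force: [-0.1, 0.5, 0.8]
grip_width: 0.0854
```

```bash
python3 - <<'E'
from h import *
n="wrist"
im,K,P=cam(n); cv2.imwrite("pics/w1.png",im); np.savez("w1.npz",im=im,K=K,P=P)
for th,z in [("panel_mid",.008),("panel_short",.008)]:
    for d in ctrl.cut_out(th,n)[:2]:
        print(n,th,d["conf"],d["box"],rect(d["mask"],K,P,z),int(d["mask"].sum()))
plan([0.553,0.23,0.214],Rdown(np.radians(-97)))
E
```

```text
wrist panel_mid 0.76 [259.5, 106.5, 320.1, 216.0] [ 493.3 -411.7  110.1   60.2   -5. ] 6263
wrist panel_short 0.93 [61.0, 133.1, 149.3, 230.3] [ 493.5 -220.7   90.2   63.1   13.7] 5068
translation [-0.0005, -0.7999, 0.0012] turn [-0.4951, 0.0002, -0.0] rows>= 11.0
```

View pics/w1.png

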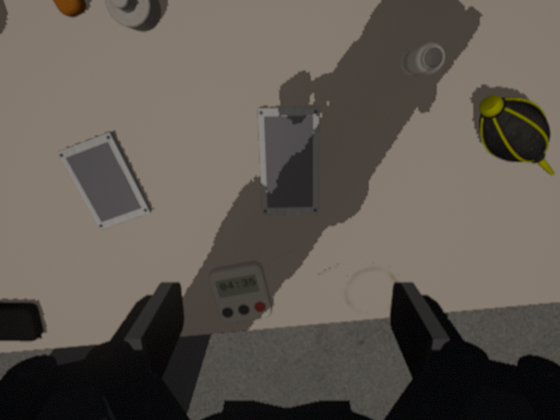

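The wrist picture shows both panels coated side up: the middle one at (290, 160) and the short one at (105, 180). The measured sizes match, at 110x60 and 90x63. Next I'll look at the tray.

Emit:
play_rows(
  targets=[
    {"translation":[0.0,-0.8,0.0],"turn":[-0.495,0,0],"hand":0},
    {"translation":[0.0,-0.8,0.0],"turn":[-0.495,0,0],"hand":0},
    {"translation":[0.0,-0.8,0.0],"turn":[-0.495,0,0],"hand":0},
    {"translation":[0.0,-0.8,0.0],"turn":[-0.495,0,0],"hand":0},
    {"translation":[0.0,-0.8,0.0],"turn":[-0.495,0,0],"hand":0},
    {"translation":[0.0,-0.8,0.0],"turn":[-0.495,0,0],"hand":0},
    {"translation":[0.0,-0.8,0.0],"turn":[-0.495,0,0],"hand":0},
    {"translation":[0.0,-0.8,0.0],"turn":[-0.495,0,0],"hand":0},
    {"translation":[0.0,-0.8,0.0],"turn":[-0.495,0,0],"hand":0},
    {"translation":[0.0,-0.8,0.0],"turn":[-0.495,0,0],"hand":0},
    {"translation":[0.0,-0.8,0.0],"turn":[-0.495,0,0],"hand":0},
    {"translation":[0.0,-0.8,0.0],"turn":[-0.495,0,0],"hand":0},
    {"translation":[0.0,-0.8,0.0],"turn":[-0.495,0,0],"hand":0},
  ],
)

```text
t: 5.28
tcp_pos: [0.5542, 0.2268, 0.2133]
ee_rot: [-0.242, 1.568, -1.939]
force: [-0.1, -1.0, -0.1]
grip_width: 0.0857
```

```bash
python3 - <<'E'
from h import *
n="wrist"
print(ctrl.get_obs()["joint_pos"].round(2),ctrl.get_obs()["tcp_pos"])
im,K,P=cam(n); cv2.imwrite("pics/w2.png",im); np.savez("w2.npz",im=im,K=K,P=P)
for th,z in [("tray",.014),("panel_long",.012)]:
    for d in ctrl.cut_out(th,n)[:2]:
        print(n,th,d["conf"],d["box"],rect(d["mask"],K,P,z),int(d["mask"].sum()))
plan([0.493,-0.412,0.1],Rdown(np.radians(175)))
print(ctrl.get_obs()["t"])
E
```

```text
[-0.2   0.46 -0.37  1.89  0.22  0.84 -0.8 ] [0.55415086 0.22678112 0.21327271]
wrist tray 0.9 [212.7, 2.7, 392.5, 335.8] [562.3 202.  350.3 158.7  82.3] 44188
wrist panel_long 0.71 [270.8, 190.7, 328.2, 299.8] [558.6 139.4 134.4  62.9  84.9] 6246
translation [0.1434, 0.0244, 0.8024] turn [0.4878, 0.0006, -0.0004] rows>= 11.0
5.425
```

View pics/w2.png

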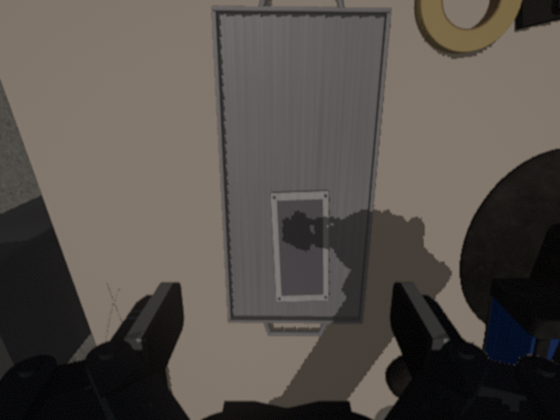

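The picture shows the long panel with corners at about (272,193), (327,191), (328,299) and (276,300), off-centre toward the monitor. I'll refine these corners from an enlarged crop.

```bash
python3 - <<'E'
from h import *
d=np.load("w2.npz"); im,K,P=d["im"],d["K"],d["P"]
c=cv2.resize(im[180:310,255:345],None,fx=5.5,fy=4.5,interpolation=cv2.INTER_CUBIC); c=cv2.convertScaleAbs(c,alpha=1.6); cv2.imwrite("pics/w2c.png",c)
uv=np.array([[272,193],[327,191],[328,299],[276,300]],float)
g=cv2.cvtColor(im,cv2.COLOR_BGR2GRAY)
s=cv2.cornerSubPix(g,uv.astype(np.float32).reshape(-1,1,2).copy(),(4,4),(-1,-1),(3,50,.01))[:,0]
print(s)
for q in (uv,s):
    w=toplane(q,K,P,.012)*1000; print(w.round(1)[:,:2].tolist(), [round(float(np.linalg.norm(w[i]-w[(i+1)%4])),1) for i in range(4)])
    print("free end mid",(w[0]+w[1])/2,"near mid",(w[2]+w[3])/2, [np.degrees(np.arctan2(*(a-b)[[1,0]])).round(2) for a,b in ((w[0],w[3]),(w[1],w[2]))])
tr=np.array([[213,11],[391,11],[362,321],[229,321]],float)
w=toplane(tr,K,P,.014)*1000;print(w.round(1)[:,:2].tolist(), [round(float(np.linalg.norm(w[i]-w[(i+1)%4])),1) for i in range(4)])
E
```

```text
[[272.30667 193.00406]
 [325.31635 191.48708]
 [325.0931  295.1863 ]
 [276.      300.     ]]
[[535.9, 204.9], [592.4, 200.0], [582.0, 71.7], [522.8, 77.8]] [56.7, 128.7, 59.6, 127.8]
free end mid [564.15464593 202.45065915  12.        ] near mid [552.39443768  74.74214012  12.        ] [np.float64(84.09), np.float64(85.38)]
[[536.2, 204.9], [590.6, 199.7], [579.2, 77.1], [522.8, 77.8]] [54.6, 123.1, 56.4, 127.8]
free end mid [563.4281076  202.27720369  12.        ] near mid [550.97333784  77.45503718  12.        ] [np.float64(83.95), np.float64(84.66)]
[[507.8, 376.6], [662.5, 357.0], [618.6, 38.5], [464.8, 57.8]] [156.0, 321.5, 155.0, 321.7]
```

View pics/w2c.png

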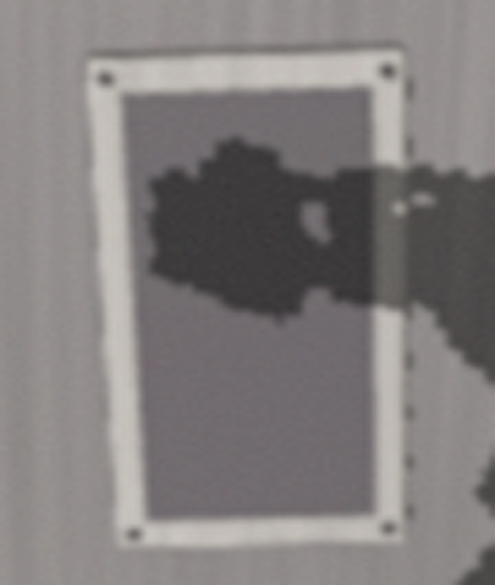

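```bash
python3 - <<'E'
from h import *
d=np.load("w2.npz"); im,K,P=d["im"],d["K"],d["P"]
uv=np.array([[271,193.2],[328.6,191],[328.3,300],[276.6,301.2]])-0.3
w=toplane(uv,K,P,.012)*1000; print(w.round(1)[:,:2].tolist(), [round(float(np.linalg.norm(w[i]-w[(i+1)%4])),1) for i in range(4)])
print("centre",w.mean(0).round(1),"free",(w[0]+w[1])/2, [np.degrees(np.arctan2(*(a-b)[[1,0]])).round(2) for a,b in ((w[0],w[3]),(w[1],w[2]))])
# Mid corners w1
d=np.load("w1.npz"); im,K,P=d["im"],d["K"],d["P"]
c=cv2.resize(im[95:225,250:330],None,fx=5,fy=4.5,interpolation=cv2.INTER_CUBIC); c=cv2.convertScaleAbs(c,alpha=1.6); cv2.imwrite("pics/w1c.png",c)
E
```

```text
[[534.6, 205.2], [593.7, 200.1], [581.9, 70.8], [523.0, 76.6]] [59.3, 129.9, 59.3, 129.2]
centre [558.3 138.2  12. ] free [564.17473009 202.66404873  12.        ] [np.float64(84.82), np.float64(84.78)]
```

View pics/w1c.png

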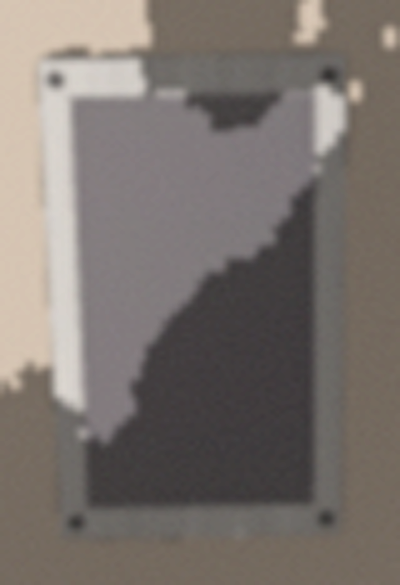

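```bash
python3 - <<'E'
from h import *
d=np.load("w1.npz"); im,K,P=d["im"],d["K"],d["P"]
uv=np.array([[258.4,108.3],[319.6,107.7],[319,212.8],[263.2,213.9]])-0.3
w=toplane(uv,K,P,.008)*1000; print(w.round(1)[:,:2].tolist(), [round(float(np.linalg.norm(w[i]-w[(i+1)%4])),1) for i in range(4)])
print("centre",w.mean(0).round(1), [np.degrees(np.arctan2(*(a-b)[[1,0]])).round(2) for a,b in ((w[0],w[3]),(w[1],w[2]))])
plan([w.mean(0)[0]/1000,w.mean(0)[1]/1000,0.08],Rdown(np.radians(175)))
E
```

```text
[[549.6, -387.4], [543.8, -446.3], [436.3, -437.3], [441.5, -378.1]] [59.2, 107.9, 59.4, 108.5]
centre [ 492.8 -412.3    8. ] [np.float64(-4.88), np.float64(-4.79)]
translation [0.1684, 0.0242, 0.8027] turn [0.4878, 0.0006, -0.0004] rows>= 11.0
```

Emit:
play_rows(
  targets=[
    {"translation":[0.05,0.0242,0.8027],"turn":[0.488,0,0],"hand":45},
    {"translation":[0.05,0.0242,0.8027],"turn":[0.488,0,0],"hand":45},
    {"translation":[0.05,0.0242,0.8027],"turn":[0.488,0,0],"hand":45},
    {"translation":[0.05,0.0242,0.8027],"turn":[0.488,0,0],"hand":45},
    {"translation":[0.05,0.0242,0.8027],"turn":[0.488,0,0],"hand":45},
    {"translation":[0.05,0.0242,0.8027],"turn":[0.488,0,0],"hand":45},
    {"translation":[0.05,0.0242,0.8027],"turn":[0.488,0,0],"hand":45},
    {"translation":[0.05,0.0242,0.8027],"turn":[0.488,0,0],"hand":45},
    {"translation":[0.05,0.0242,0.8027],"turn":[0.488,0,0],"hand":45},
    {"translation":[0.05,0.0242,0.8027],"turn":[0.488,0,0],"hand":45},
    {"translation":[0.13,0.0242,0.8027],"turn":[0.488,0,0],"hand":45},
    {"translation":[0.1684,0.0242,0.8027],"turn":[0.488,0,0],"hand":45},
    {"translation":[0.1684,0.0242,0.8027],"turn":[0.488,0,0],"hand":45},
    {"translation":[0.1684,0.0242,0.8027],"turn":[0.488,0,0],"hand":45},
  ],
  newtons=50,
)

```text
t: 7.18
tcp_pos: [0.4934, -0.4129, 0.0813]
ee_rot: [2.018, 1.568, -1.211]
force: [0.9, 0.1, 0.7]
grip_width: 0.0703
```

```bash
python3 - <<'E'
from h import *
n="wrist"
o=ctrl.get_obs(); print(o["tcp_pos"],o["t"])
im,K,P=cam(n); cv2.imwrite("pics/w3.png",im); np.savez("w3.npz",im=im,K=K,P=P)
plan([0.4928,-0.4123,0.020],Rdown(np.radians(175.15)))
E
```

```text
[ 0.49339088 -0.4128548   0.08134708] 7.175
translation [0.0775, -0.0009, 0.0018] turn [-0.001, -0.0008, -0.0011] rows>= 1.0
```

View pics/w3.png

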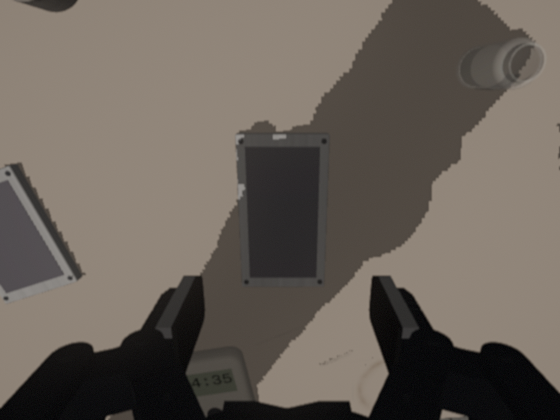

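The view shows the middle panel centred between the fingers, with corners at about (236,132), (329,132), (327,289) and (240,289). I'll lower the gripper.

```bash
python3 - <<'E'
from h import *
d=np.load("w3.npz"); im,K,P=d["im"],d["K"],d["P"]
uv=np.array([[235.5,132.5],[329.5,132],[327,288.5],[239.5,289]])
w=toplane(uv,K,P,.008)*1000; print(w.round(1)[:,:2].tolist(), [round(float(np.linalg.norm(w[i]-w[(i+1)%4])),1) for i in range(4)])
print("centre",w.mean(0).round(1), [np.degrees(np.arctan2(*(a-b)[[1,0]])).round(2) for a,b in ((w[0],w[3]),(w[1],w[2]))])
E
```

```text
[[550.9, -386.9], [546.0, -446.1], [433.4, -438.6], [438.8, -374.8]] [59.3, 112.8, 64.0, 112.8]
centre [ 492.3 -411.6    8. ] [np.float64(-6.16), np.float64(-3.79)]
```

Emit:
play_rows(
  targets=[
    {"translation":[0.06,-0.001,0.001],"turn":[0,0,0],"hand":45},
    {"translation":[0.075,-0.001,0.001],"turn":[0,0,0],"hand":45},
    {"translation":[0.0775,-0.001,0.001],"turn":[0,0,0],"hand":45},
    {"translation":[0.079,-0.001,0.001],"turn":[0,0,0],"hand":45},
    {"translation":[0.0805,-0.001,0.001],"turn":[0,0,0],"hand":45},
  ],
)

```text
t: 7.85
tcp_pos: [0.4942, -0.413, 0.0188]
ee_rot: [2.329, 1.564, -0.901]
force: [-0.2, -0.3, 0.5]
grip_width: 0.0704
```

Emit:
play_rows(
  targets=[
    {"translation":[0.004,0,0.001],"turn":[0,0,0],"hand":45},
    {"translation":[0.005,0,0.001],"turn":[0,0,0],"hand":45},
  ],
)

```text
t: 8.1
tcp_pos: [0.4934, -0.4131, 0.015]
ee_rot: [2.331, 1.564, -0.898]
force: [-0.6, 0.2, -0.3]
grip_width: 0.0703
```

Emit:
play_rows(
  targets=[
    {"translation":[0.002,0,0],"turn":[0,0,0],"hand":45},
    {"translation":[0.002,0,0],"turn":[0,0,0],"hand":255},
    {"translation":[0.002,0,0],"turn":[0,0,0],"hand":255},
    {"translation":[0.002,0,0],"turn":[0,0,0],"hand":255},
    {"translation":[0.002,0,0],"turn":[0,0,0],"hand":255},
  ],
  newtons=50,
)

```text
t: 8.72
tcp_pos: [0.4934, -0.4131, 0.0134]
ee_rot: [2.326, 1.564, -0.903]
force: [-0.7, 0.9, -0.2]
grip_width: 0.0002
```

```bash
python3 - <<'E'
from h import *
im,K,P=cam("wrist"); cv2.imwrite("pics/w4.png",im)
im,K,P=cam("side"); cv2.imwrite("pics/s4.png",cv2.resize(im[180:360,230:430],None,fx=4,fy=3.3,interpolation=cv2.INTER_CUBIC))
E
```

```text
(no output)
```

View pics/w4.png

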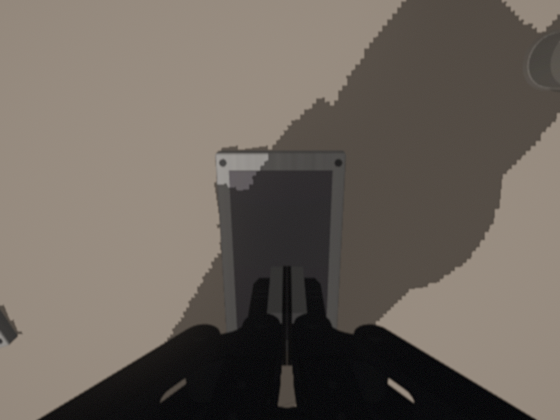

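View pics/s4.png

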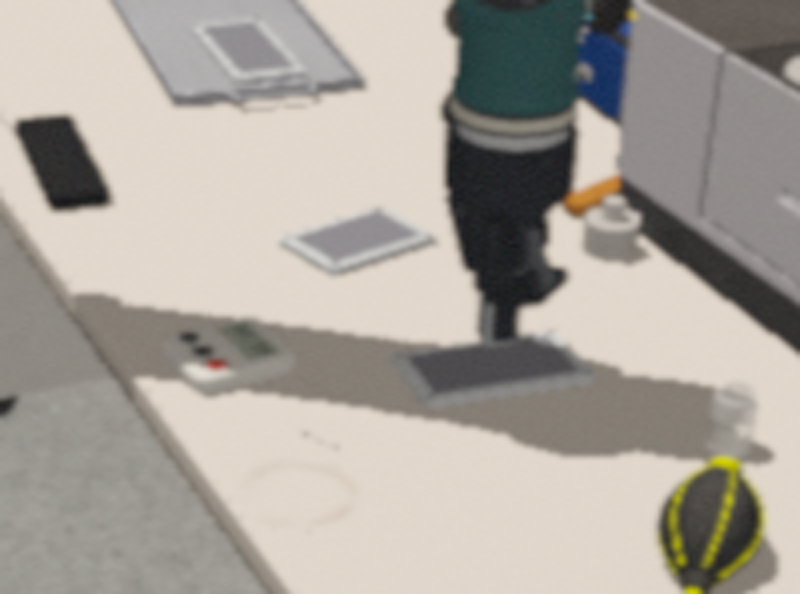

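```bash
python3 - <<'E'
from h import *
im,K,P=cam("side"); o=ctrl.get_obs(); print(o["tcp_pos"],R.from_euler('xyz',o["ee_rot"]).as_matrix().round(3).tolist(),o["grip_width"],o["force"],o["joint_pos"].round(3))
p=o["tcp_pos"]
for z in (0.0,0.008,.0134,.02,.03,.04): print(z,proj([p[0],p[1],z],K,P).round(1))
c=np.array([492.6,-412,8])/1000; a=np.radians(-4.9); u=np.array([np.cos(a),np.sin(a),0]);v=np.array([-u[1],u[0],0])
print("panel corners",proj([c+su*.055*u+sv*.03*v for su in(1,-1) for sv in (1,-1)],K,P).round(1).tolist())
imw,K,P=cam("wrist"); print("wrist",proj([c+su*.055*u+sv*.03*v for su in(1,-1) for sv in (1,-1)],K,P).round(1).tolist())
E
```

```text
[ 0.49339004 -0.41308373  0.01340201] [[0.004, -0.088, -0.996], [-0.005, -0.996, 0.088], [-1.0, 0.005, -0.005]] -3.345850741868657e-05 [-0.65765939 -0.23960871  0.01623804] [ 0.585  0.751  0.06   1.913 -0.086  0.474 -0.954]
0.0 [[352.8 293.1]]
0.008 [[353.  290.4]]
0.0134 [[353.1 288.5]]
0.02 [[353.2 286.3]]
0.03 [[353.5 282.8]]
0.04 [[353.7 279.4]]
panel corners [[368.0, 279.5], [378.7, 293.3], [326.7, 287.2], [335.9, 301.6]]
wrist [[215.8, 153.1], [347.3, 152.7], [228.7, 351.5], [337.1, 350.8]]
```

Here the fingers shut without touching the panel. The side view puts the fingertips at (355, 283), about 30 mm up, so they sit well behind where the stated geometry would have them. The panel hasn't moved. I'll reopen and go down in steps, checking force and pictures.

Emit:
play_rows(
  targets=[
    {"translation":[0,0,0],"turn":[0,0,0],"hand":40},
    {"translation":[0,0,0],"turn":[0,0,0],"hand":40},
    {"translation":[0,0,0],"turn":[0,0,0],"hand":40},
    {"translation":[0.01,0,0],"turn":[0,0,0],"hand":40},
    {"translation":[0.02,0,0],"turn":[0,0,0],"hand":40},
    {"translation":[0.022,0,0],"turn":[0,0,0],"hand":40},
  ],
)

```text
t: 9.68
tcp_pos: [0.4929, -0.4126, -0.0053]
ee_rot: [2.248, 1.566, -0.982]
force: [-0.2, 0.3, 0.3]
grip_width: 0.0719
```

```bash
python3 - <<'E'
from h import *
im,K,P=cam("wrist"); cv2.imwrite("pics/w5.png",im)
im,K,P=cam("side"); cv2.imwrite("pics/s5.png",cv2.resize(im[180:360,230:430],None,fx=4,fy=3.3,interpolation=cv2.INTER_CUBIC))
E
```

```text
(no output)
```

View pics/w5.png

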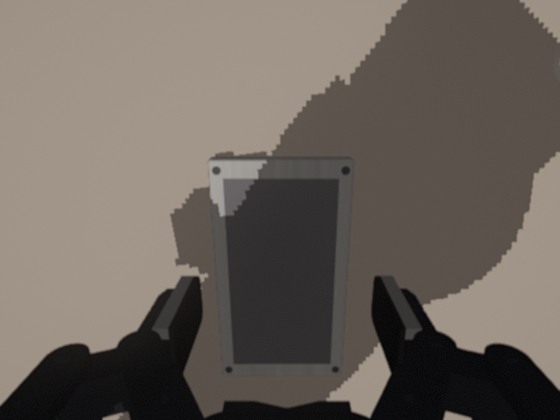

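View pics/s5.png

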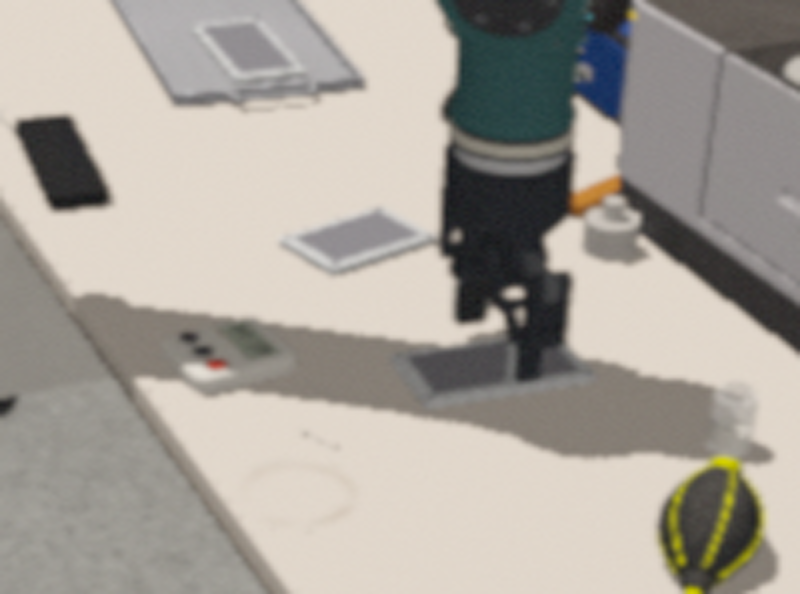

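```bash
python3 - <<'E'
from h import *
im,K,P=cam("side"); o=ctrl.get_obs(); Rm=R.from_euler('xyz',o["ee_rot"]).as_matrix(); p=o["tcp_pos"]; print(p,o["t"],Rm[:,1])
for y in (.036,.046):
  for zz in (-.011,.011,):
    for x in (-.03,-.02,-.01,0): 
      q=p+Rm@np.array([x,y,zz]); print(y,zz,x,q[2].round(4),proj(q,K,P).round(1))
cv2.imwrite("pics/s5b.png",cv2.resize(im[255:310,310:390],None,fx=9,fy=9,interpolation=cv2.INTER_CUBIC))
E
```

```text
[ 0.49337475 -0.41311759 -0.00446113] 9.825 [-0.0879456  -0.99611442  0.00465127]
0.036 -0.011 -0.03 0.0258 [[363.8 292.1]]
0.036 -0.011 -0.02 0.0158 [[363.5 295.5]]
0.036 -0.011 -0.01 0.0058 [[363.3 299. ]]
0.036 -0.011 0 -0.0042 [[363.  302.4]]
0.036 0.011 -0.03 0.0257 [[355.1 293.7]]
0.036 0.011 -0.02 0.0157 [[354.9 297.2]]
0.036 0.011 -0.01 0.0057 [[354.7 300.7]]
0.036 0.011 0 -0.0043 [[354.4 304.2]]
0.046 -0.011 -0.03 0.0258 [[365.5 294.5]]
0.046 -0.011 -0.02 0.0158 [[365.3 298. ]]
0.046 -0.011 -0.01 0.0058 [[365.  301.5]]
0.046 -0.011 0 -0.0042 [[364.8 304.9]]
0.046 0.011 -0.03 0.0257 [[356.8 296.2]]
0.046 0.011 -0.02 0.0157 [[356.6 299.7]]
0.046 0.011 -0.01 0.0057 [[356.4 303.2]]
0.046 0.011 0 -0.0043 [[356.2 306.7]]
```

View pics/s5b.png

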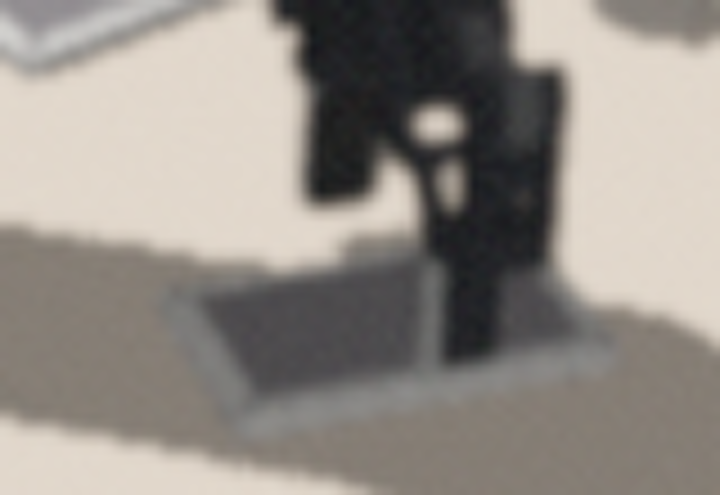

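Emit:
play_rows(
  targets=[
    {"translation":[0.01,0,0],"turn":[0,0,0],"hand":40},
    {"translation":[0.0165,0,0],"turn":[0,0,0],"hand":40},
    {"translation":[0.0175,0,0],"turn":[0,0,0],"hand":40},
  ],
)

```text
t: 10.2
tcp_pos: [0.4931, -0.4128, -0.0191]
ee_rot: [2.263, 1.566, -0.966]
force: [0.7, -0.4, 0.1]
grip_width: 0.072
```

```bash
python3 - <<'E'
from h import *
im,K,P=cam("side"); o=ctrl.get_obs();print(o["tcp_pos"],o["force"],o["t"])
cv2.imwrite("pics/s6b.png",cv2.resize(im[255:310,310:390],None,fx=9,fy=9,interpolation=cv2.INTER_CUBIC))
E
```

```text
[ 0.49320826 -0.41296877 -0.0189488 ] [ 0.19760513  0.45736884 -0.04911764] 10.25
```

View pics/s6b.png

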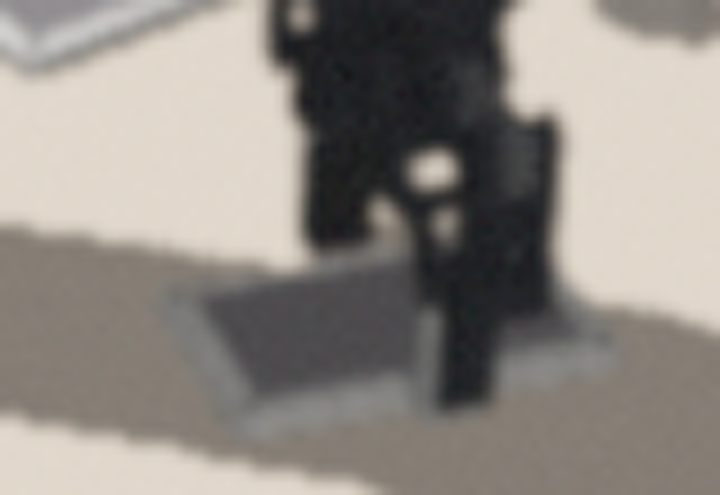

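The fingertip now reaches past the panel's top edge, at about 5 mm height. I'll close.

Emit:
play_rows(
  targets=[
    {"translation":[0.001,0,0],"turn":[0,0,0],"hand":150},
    {"translation":[0.001,0,0],"turn":[0,0,0],"hand":150},
    {"translation":[0.001,0,0],"turn":[0,0,0],"hand":150},
    {"translation":[0.001,0,0],"turn":[0,0,0],"hand":150},
  ],
  newtons=50,
)

```text
t: 10.75
tcp_pos: [0.4934, -0.4129, -0.0189]
ee_rot: [2.333, 1.565, -0.896]
force: [-1.2, 1.0, 4.8]
grip_width: 0.0579
```

```bash
cat >> h.py <<'E'
U=np.array([np.cos(np.radians(84.8)),np.sin(np.radians(84.8)),0]); F=np.array([.5642,.2027,0])
def place(s_low,L,run,hover,xb,dz=0.,shift=0.,base=.004):
    """panel of length L: lower end at s_low along row, support edge 8mm at distance run from low end. xb: panel underside at tool x=-xb; dz: panel centre along tool z"""
    th=np.arcsin(.008/run); Z=np.array([0,0,1.])
    n=U*np.sin(th)+Z*np.cos(th); tz=-U*np.cos(th)+Z*np.sin(th); tx=-n; ty=np.cross(tz,tx)
    low=F+U*s_low+Z*base
    c=low+tz*L/2
    pos=c+tx*xb-tz*dz+Z*hover
    return pos,np.c_[tx,ty,tz],th
E
python3 - <<'E'
from h import *
pos,Rt,th=place(.0796,.110,.080,.12,.0189)
print(pos,np.degrees(th)); plan(pos,Rt)
plan([0.4934,-.4129,.11],Rdown(np.radians(175)))
E
```

```text
[0.56628325 0.22559109 0.11069474] 5.739170477266787
translation [-0.1653, -0.8023, -0.0213] turn [-0.4987, -0.025, 0.023] rows>= 11.0
translation [-0.1612, 0.0007, -0.0006] turn [-0.0002, -0.0013, -0.0013] rows>= 3.0
```

Emit:
play_rows(
  targets=[
    {"translation":[-0.03,0,0],"turn":[0,0,0],"hand":150},
    {"translation":[-0.1,0,0],"turn":[0,0,0],"hand":150},
    {"translation":[-0.165,0,0],"turn":[0,0,0],"hand":150},
    {"translation":[-0.165,-0.05,0],"turn":[-0.03,-0.002,0.002],"hand":150},
    {"translation":[-0.165,-0.13,-0.004],"turn":[-0.09,-0.005,0.004],"hand":150},
    {"translation":[-0.165,-0.2,-0.006],"turn":[-0.14,-0.008,0.006],"hand":150},
    {"translation":[-0.165,-0.28,-0.008],"turn":[-0.19,-0.01,0.009],"hand":150},
    {"translation":[-0.165,-0.36,-0.01],"turn":[-0.24,-0.012,0.011],"hand":150},
    {"translation":[-0.165,-0.44,-0.012],"turn":[-0.29,-0.014,0.013],"hand":150},
    {"translation":[-0.165,-0.52,-0.014],"turn":[-0.34,-0.016,0.016],"hand":150},
    {"translation":[-0.165,-0.6,-0.016],"turn":[-0.39,-0.02,0.018],"hand":150},
    {"translation":[-0.165,-0.67,-0.018],"turn":[-0.44,-0.022,0.02],"hand":150},
    {"translation":[-0.165,-0.74,-0.02],"turn":[-0.48,-0.024,0.022],"hand":150},
    {"translation":[-0.165,-0.79,-0.021],"turn":[-0.499,-0.025,0.023],"hand":150},
    {"translation":[-0.165,-0.802,-0.021],"turn":[-0.499,-0.025,0.023],"hand":150},
    {"translation":[-0.165,-0.802,-0.021],"turn":[-0.499,-0.025,0.023],"hand":150},
  ],
)

```text
t: 12.75
tcp_pos: [0.5656, 0.225, 0.1101]
ee_rot: [-0.005, 1.47, -1.666]
force: [-0.3, -0.7, -1.2]
grip_width: 0.058
```

```bash
python3 - <<'E'
from h import *
im,K,P=cam("wrist"); cv2.imwrite("pics/w7.png",im); np.savez("w7.npz",im=im,K=K,P=P)
o=ctrl.get_obs();print(o["tcp_pos"],o["force"],o["t"],o["grip_width"])
im,K,P=cam("side"); cv2.imwrite("pics/s7.png",cv2.resize(im[120:255,230:400],None,fx=4.5,fy=4.4,interpolation=cv2.INTER_CUBIC))
E
```

```text
[0.56571416 0.22326671 0.11005334] [-1.44636934 -0.62821032 -1.49659185] 12.8 0.05766824262930328
```

View pics/w7.png

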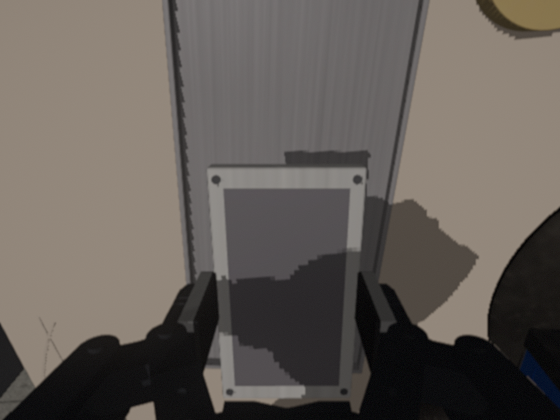

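View pics/s7.png

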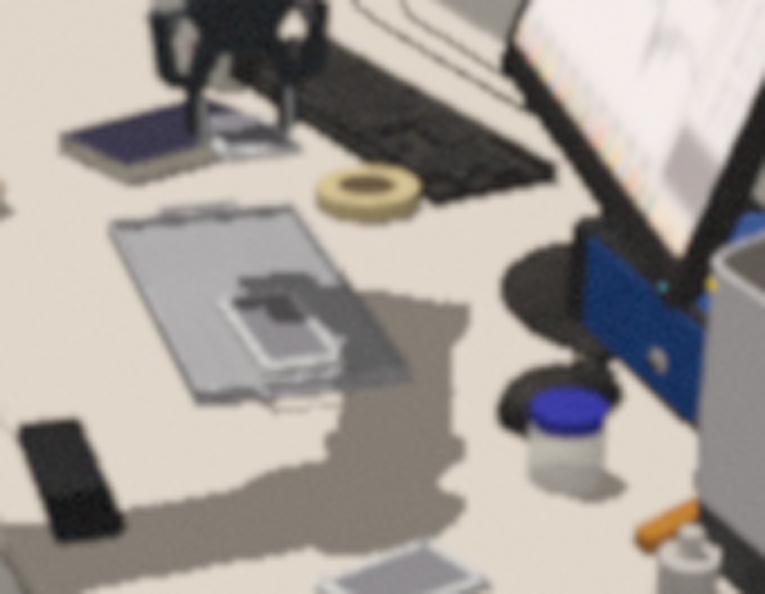

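```bash
cat > pnp.py <<'E'
from h import *
M=np.array([[-2.61648056e-04,3.25808161e-01,-9.45435864e-01,-1.60455171e-01],[1,1.2e-05,-2.726e-04,9.434e-04],[-7.746e-05,-9.45435901e-01,-3.25808152e-01,-8.35171707e-02],[0,0,0,1]])
def inhand(uv,K,L):
    # top-face corners: far-left, far-right, near-right, near-left ; object x = away(far), y=left
    obj=np.array([[L/2,.03,0],[L/2,-.03,0],[-L/2,-.03,0],[-L/2,.03,0]])
    ok,rv,tv=cv2.solvePnP(obj,np.array(uv,float),K,None)
    A=np.eye(4);A[:3,:3]=cv2.Rodrigues(rv)[0];A[:3,3]=tv[:,0]
    T=M@np.diag([1,-1,-1,1])@A
    rp=cv2.projectPoints(obj,rv,tv,K,None)[0][:,0]
    print("top centre in tool mm",(T[:3,3]*1000).round(1),"far axis",T[:3,0].round(3),"normal",T[:3,2].round(3),"resid",(rp-uv).round(1).tolist())
E
python3 - <<'E'
from pnp import *
d=np.load("w7.npz"); im,K=d["im"],d["K"]
inhand([[208,167.5],[367.5,167],[353,400],[221,400]],K,.11)
c=cv2.resize(im[150:415,190:385],None,fx=3,fy=2.2,interpolation=cv2.INTER_CUBIC); cv2.imwrite("pics/w7c.png",cv2.convertScaleAbs(c,alpha=1.5))
E
```

```text
top centre in tool mm [-27.1   1.4   0.9] far axis [ 0.025  0.002 -1.   ] normal [-1.     0.003 -0.025] resid [[-0.3, -0.6], [0.2, 0.1], [-1.5, 0.3], [1.7, 0.4]]
```

View pics/w7c.png

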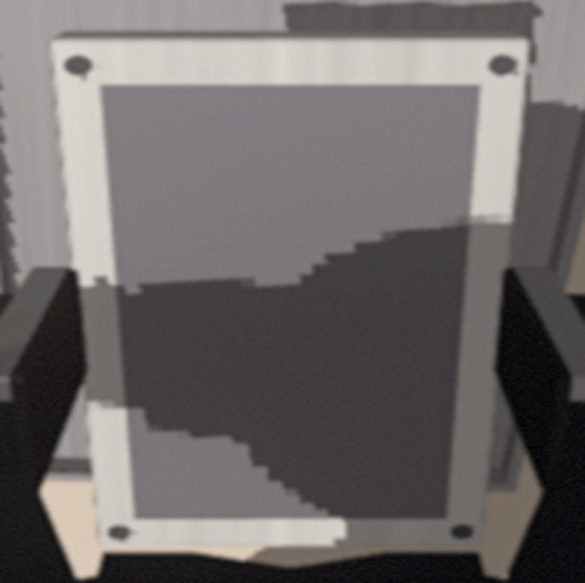

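Panel held flat, underside at tool x ≈ −19 mm, centred (PnP centre offset 1.4, 0.9 mm), which agrees with the grasp height. I'll lower it into the tray.

```bash
python3 - <<'E'
from h import *
for hv in (.03,.008,0):
    pos,Rt,th=place(.0796,.110,.080,hv,.0189,.0009)
    pos=pos-Rt[:,1]*.001
    print(hv,pos.round(4)); plan(pos,Rt)
E
```

```text
0.03 [0.5654 0.2266 0.0206]
translation [0.1108, -0.001, -0.0165] turn [-0.0006, 0.0008, 0.0003] rows>= 2.0
0.008 [ 0.5654  0.2266 -0.0014]
translation [0.1381, -0.001, -0.0193] turn [-0.0006, 0.0008, 0.0003] rows>= 2.0
0 [ 0.5654  0.2266 -0.0094]
translation [0.1481, -0.001, -0.0203] turn [-0.0006, 0.0008, 0.0003] rows>= 2.0
```

Emit:
play_rows(
  targets=[
    {"translation":[0.05,-0.001,-0.01],"turn":[0,0,0],"hand":150},
    {"translation":[0.1,-0.001,-0.0155],"turn":[0,0.001,0],"hand":150},
    {"translation":[0.128,-0.001,-0.0183],"turn":[-0.0006,0.001,0],"hand":150},
    {"translation":[0.138,-0.001,-0.0193],"turn":[-0.0006,0.001,0],"hand":150},
    {"translation":[0.138,-0.001,-0.0193],"turn":[-0.0006,0.001,0],"hand":150},
  ],
)

```text
t: 13.48
tcp_pos: [0.5656, 0.2252, -0.0012]
ee_rot: [-0.008, 1.47, -1.672]
force: [0.9, -0.2, -0.4]
grip_width: 0.0578
```

```bash
python3 - <<'E'
from h import *
im,K,P=cam("wrist"); cv2.imwrite("pics/w8.png",im); np.savez("w8.npz",im=im,K=K,P=P)
o=ctrl.get_obs();print(o["tcp_pos"],o["force"],o["t"],o["grip_width"])
pos,Rt,th=place(.0796,.110,.080,0,.0189,.0009)
pos=pos-Rt[:,1]*.001
plan(pos,Rt)
E
```

```text
[ 0.56600833  0.2257989  -0.00062322] [-0.91029753  0.35956005 -1.0622689 ] 13.525 0.05833884216704184
translation [0.0108, -0.0009, -0.002] turn [-0.0005, -0.0002, -0.0] rows>= 1.0
```

View pics/w8.png

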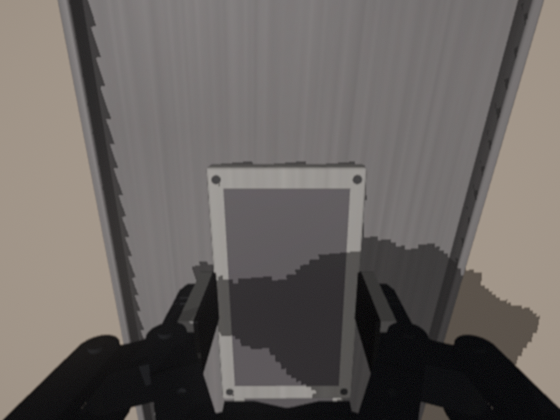

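Emit:
play_rows(
  targets=[
    {"translation":[0.004,-0.001,-0.001],"turn":[-0.0005,0,0],"hand":150},
    {"translation":[0.007,-0.001,-0.0015],"turn":[-0.0005,0,0],"hand":150},
    {"translation":[0.009,-0.001,-0.002],"turn":[-0.0005,0,0],"hand":150},
    {"translation":[0.0095,-0.001,-0.002],"turn":[-0.0005,0,0],"hand":150},
  ],
)

```text
t: 14.02
tcp_pos: [0.5652, 0.2268, -0.0084]
ee_rot: [-0.0, 1.471, -1.661]
force: [0.3, -0.0, -1.0]
grip_width: 0.058
```

Emit:
play_rows(
  targets=[
    {"translation":[0.001,0,0],"turn":[0,0,0],"hand":150},
    {"translation":[0.0015,0,0],"turn":[0,0,0],"hand":150},
  ],
)

```text
t: 14.28
tcp_pos: [0.5653, 0.2268, -0.0093]
ee_rot: [0.002, 1.471, -1.66]
force: [-1.4, -0.2, 2.2]
grip_width: 0.0581
```

Emit:
play_rows(
  targets=[
    {"translation":[0.001,0,0],"turn":[0,0,0],"hand":150},
    {"translation":[0.001,0,0],"turn":[0,0,0],"hand":150},
  ],
)

```text
t: 14.52
tcp_pos: [0.5653, 0.2268, -0.0094]
ee_rot: [0.004, 1.471, -1.657]
force: [-2.1, 0.5, 5.4]
grip_width: 0.0579
```

```bash
python3 - <<'E'
from h import *
im,K,P=cam("side"); cv2.imwrite("pics/s9.png",cv2.resize(im[150:220,260:350],None,fx=8,fy=8,interpolation=cv2.INTER_CUBIC))
o=ctrl.get_obs();print(o["tcp_pos"],o["force"],o["torque"],o["t"],o["grip_width"])
E
```

```text
[ 0.56530724  0.22677113 -0.00941778] [-1.66570129 -0.17672111  6.13752425] [-0.06804291  0.19533611 -0.02415009] 14.575 0.05775264613159953
```

View pics/s9.png

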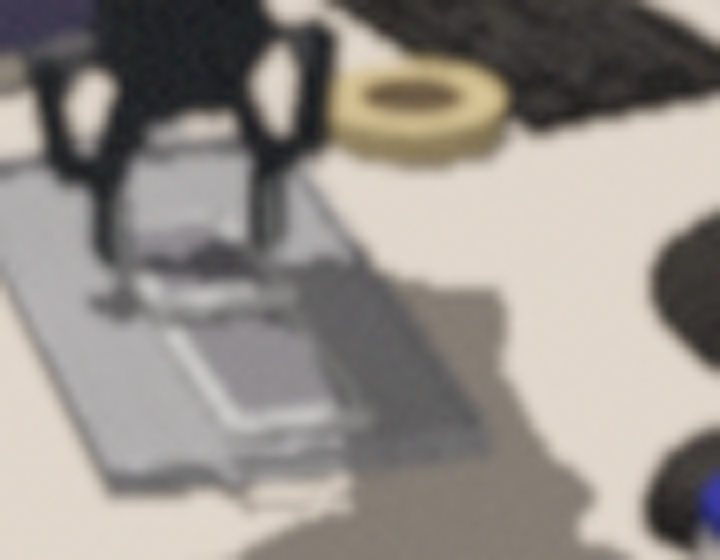

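Emit:
play_rows(
  targets=[
    {"translation":[0,0,0],"turn":[0,0,0],"hand":70},
    {"translation":[0,0,0],"turn":[0,0,0],"hand":45},
    {"translation":[0,0,0],"turn":[0,0,0],"hand":40},
    {"translation":[-0.03,0,0.003],"turn":[0,0,0],"hand":40},
    {"translation":[-0.1,0,0.01],"turn":[0,0,0],"hand":40},
    {"translation":[-0.17,0,0.017],"turn":[0,0,0],"hand":20},
    {"translation":[-0.2,0,-0.05],"turn":[0,0.03,0],"hand":20},
    {"translation":[-0.2,0,-0.05],"turn":[0,0.03,0],"hand":20},
  ],
)

```text
t: 15.58
tcp_pos: [0.5715, 0.2867, 0.1487]
ee_rot: [1.764, 1.566, 0.106]
force: [-0.5, -0.0, -0.5]
grip_width: 0.0787
```

```bash
python3 - <<'E'
from h import *
im,K,P=cam("wrist"); cv2.imwrite("pics/w10.png",im); np.savez("w10.npz",im=im,K=K,P=P)
o=ctrl.get_obs();print(o["tcp_pos"],o["force"],o["t"],o["grip_width"],o["joint_pos"].round(2))
plan([.4935,-.2207,.10],Rdown(np.radians(193.7)))
E
```

```text
[0.57050697 0.28363401 0.14688776] [ 0.18222386 -0.27888993  0.00193573] 15.625 0.07857013555604596 [-0.32  0.58 -0.31  1.86  0.26  0.75 -0.86]
translation [0.0611, -0.0401, 0.6362] turn [0.3956, 0.0008, -0.0013] rows>= 9.0
```

View pics/w10.png

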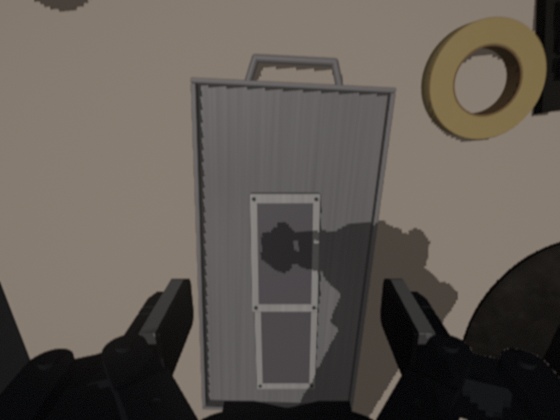

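The middle panel now rests on the long one and looks in line, with corners at about (250,195), (320,195), (318,308) and (253,309). I'll measure it.

```bash
python3 - <<'E'
from h import *
d=np.load("w10.npz"); im=d["im"]
c=cv2.resize(im[185:395,240:330],None,fx=6,fy=2.8,interpolation=cv2.INTER_CUBIC); cv2.imwrite("pics/w10c.png",cv2.convertScaleAbs(c,alpha=1.5))
E
```

```text
(no output)
```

View pics/w10c.png

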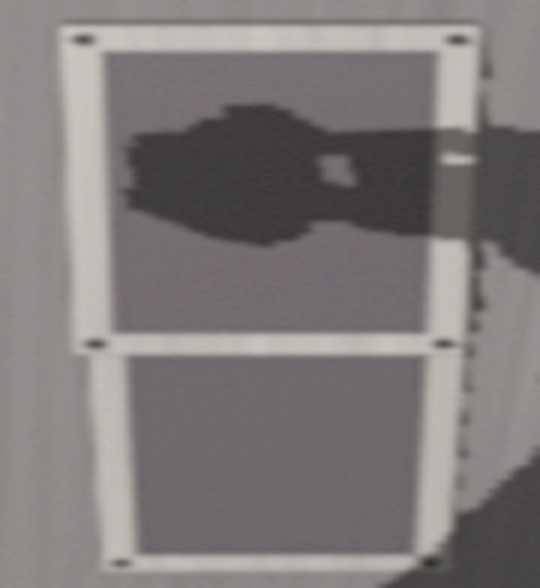

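```bash
python3 - <<'E'
from h import *
d=np.load("w10.npz"); K,P=d["K"],d["P"]
f=lambda x,y:[240+x/6-.4,185+y/2.8-.4]
a=toplane([f(60,27),f(480,27)],K,P,.012)*1000; b=toplane([f(75,356),f(466,354)],K,P,.0229)*1000; l=toplane([f(104,573),f(448,573)],K,P,.012)*1000
print(a.round(1),b.round(1),l.round(1))
fa,fb,fl=a.mean(0),b.mean(0),l.mean(0); print("mid low end",fa.round(1),"hi",fb.round(1),"long far",fl.round(1))
print("len mid",np.linalg.norm(fa-fb),"long far->mid low", np.linalg.norm((fa-fl)[:2]),"yaw mid",np.degrees(np.arctan2(*(fa-fb)[[1,0]])),"yaw row",np.degrees(np.arctan2(*(fa-fl)[[1,0]])))
u=(fa-fl)[:2]/np.linalg.norm((fa-fl)[:2]); print("mid hi end offset lateral",np.cross(u,(fb-fl)[:2]), "overlap via long 130:", 130-np.dot(u,(fb-fl)[:2]))
for p in (fa,fb,fl):
    q=p/1000-F; print("s",np.dot(q,U).round(4),"lat",np.cross(U[:2],q[:2]).round(4))
E
```

```text
[[540.4 284.1  12. ]
 [599.5 278.8  12. ]] [[530.6 175.6  22.9]
 [590.1 170.9  22.9]] [[522.7  74.6  12. ]
 [581.8  69.2  12. ]]
mid low end [569.9 281.4  12. ] hi [560.3 173.3  22.9] long far [552.2  71.9  12. ]
len mid 109.16409621589507 long far->mid low 210.26871937304165 yaw mid 84.9301293528604 yaw row 85.17071505002819
mid hi end offset lateral 0.4560893238419652 overlap via long 130: 28.348875358023307
s 0.0789 lat 0.0014
s -0.0297 lat 0.0012
s -0.1313 lat 0.0001<stdin>:8: DeprecationWarning: Arrays of 2-dimensional vectors are deprecated. Use arrays of 3-dimensional vectors instead. (deprecated in NumPy 2.0)
<stdin>:10: DeprecationWarning: Arrays of 2-dimensional vectors are deprecated. Use arrays of 3-dimensional vectors instead. (deprecated in NumPy 2.0)
```

Emit:
play_rows(
  targets=[
    {"translation":[0.0,-0.003,0.06],"turn":[0.03,0,0],"hand":40},
    {"translation":[0.0,-0.01,0.13],"turn":[0.08,0,0],"hand":40},
    {"translation":[0.0,-0.015,0.21],"turn":[0.13,0,0],"hand":40},
    {"translation":[0.0,-0.02,0.28],"turn":[0.18,0,0],"hand":40},
    {"translation":[0.0,-0.025,0.36],"turn":[0.23,0,0],"hand":40},
    {"translation":[0.0,-0.03,0.44],"turn":[0.28,0,0],"hand":40},
    {"translation":[0.0,-0.035,0.52],"turn":[0.33,0,0],"hand":40},
    {"translation":[0.02,-0.04,0.6],"turn":[0.38,0,0],"hand":40},
    {"translation":[0.05,-0.04,0.636],"turn":[0.3956,0.001,-0.001],"hand":40},
    {"translation":[0.075,-0.04,0.636],"turn":[0.3956,0.001,-0.001],"hand":40},
    {"translation":[0.075,-0.04,0.636],"turn":[0.3956,0.001,-0.001],"hand":40},
    {"translation":[0.075,-0.04,0.636],"turn":[0.3956,0.001,-0.001],"hand":40},
  ],
)

```text
t: 17.12
tcp_pos: [0.4932, -0.2201, 0.0888]
ee_rot: [-2.034, 1.571, 1.348]
force: [-0.4, -0.1, -0.3]
grip_width: 0.0718
```

```bash
python3 - <<'E'
from h import *
im,K,P=cam("wrist"); cv2.imwrite("pics/w11.png",im); np.savez("w11.npz",im=im,K=K,P=P)
o=ctrl.get_obs();print(o["tcp_pos"],o["force"],o["t"],o["grip_width"],o["joint_pos"].round(2))
for d in ctrl.cut_out("panel_short","wrist")[:2]: print(d["conf"],d["box"],rect(d["mask"],K,P,.008))
E
```

```text
[ 0.49371973 -0.22001526  0.08924361] [-0.20631545  0.3663791   0.67047518] 17.175 0.07200100712804774 [ 0.33  0.55  0.01  2.12 -0.01  0.48 -0.99]
0.92 [240.2, 144.7, 330.6, 270.3] [ 493.6 -219.2   89.8   59.8   13.7]
```

View pics/w11.png

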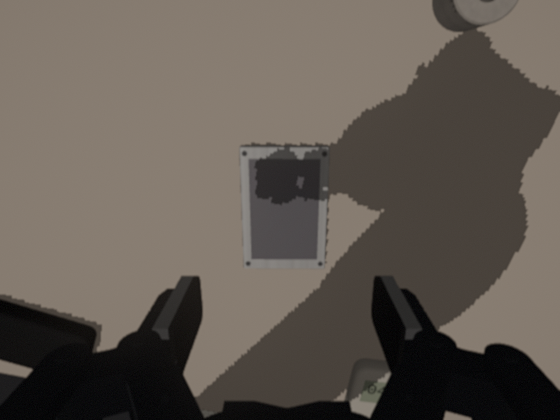

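The short panel shows at (284, 207), between the fingers. The close view puts it at 493.6, −219.2 mm with yaw 13.7°, at 89.8 x 59.8 mm.

```bash
python3 - <<'E'
from h import *
plan([.4936,-.2193,-.018],Rdown(np.radians(193.7)))
E
```

```text
translation [0.1344, -0.0011, 0.0006] turn [0.0004, -0.0006, -0.0002] rows>= 2.0
```

Emit:
play_rows(
  targets=[
    {"translation":[0.06,-0.001,0.0005],"turn":[0,-0.0006,0],"hand":40},
    {"translation":[0.105,-0.001,0.0005],"turn":[0,-0.0006,0],"hand":40},
    {"translation":[0.124,-0.001,0.0005],"turn":[0,-0.0006,0],"hand":40},
    {"translation":[0.132,-0.001,0.0005],"turn":[0,-0.0006,0],"hand":40},
    {"translation":[0.1345,-0.001,0.0005],"turn":[0,-0.0006,0],"hand":40},
    {"translation":[0.1345,-0.001,0.0005],"turn":[0,-0.0006,0],"hand":40},
  ],
)

```text
t: 17.98
tcp_pos: [0.4944, -0.2196, -0.0172]
ee_rot: [2.258, 1.569, -0.643]
force: [0.6, 1.2, 0.1]
grip_width: 0.0721
```

Emit:
play_rows(
  targets=[
    {"translation":[0.0015,0,0],"turn":[0,0,0],"hand":45},
    {"translation":[0.0015,0,0],"turn":[0,0,0],"hand":150},
    {"translation":[0.0015,0,0],"turn":[0,0,0],"hand":150},
    {"translation":[0.0015,0,0],"turn":[0,0,0],"hand":150},
    {"translation":[0.0015,0,0],"turn":[0,0,0],"hand":150},
  ],
  newtons=50,
)

```text
t: 18.6
tcp_pos: [0.4948, -0.2198, -0.0173]
ee_rot: [2.369, 1.567, -0.533]
force: [-0.5, 0.5, 8.1]
grip_width: 0.0576
```

```bash
python3 - <<'E'
from h import *
o=ctrl.get_obs();print(o["tcp_pos"],o["force"],o["t"],o["grip_width"])
xb=-o["tcp_pos"][2]
pos,Rt,th=place(.1384,.090,.060,.12,.0185)
print(pos,np.degrees(th)); plan(pos,Rt)
E
```

```text
[ 0.49482549 -0.21983803 -0.01725139] [-0.54084443  0.5034952   8.11751838] 18.6 0.05755898846844183
[0.57247794 0.29365923 0.11166518] 7.662255660766065
translation [-0.162, -0.5999, -0.2474] turn [-0.3941, -0.0372, 0.0253] rows>= 9.0
```

Emit:
play_rows(
  targets=[
    {"translation":[-0.03,0,0],"turn":[0,0,0],"hand":150},
    {"translation":[-0.1,0,0],"turn":[0,0,0],"hand":150},
    {"translation":[-0.162,0,0],"turn":[0,0,0],"hand":150},
    {"translation":[-0.162,-0.06,-0.025],"turn":[-0.04,-0.004,0.003],"hand":150},
    {"translation":[-0.162,-0.13,-0.053],"turn":[-0.085,-0.008,0.005],"hand":150},
    {"translation":[-0.162,-0.2,-0.082],"turn":[-0.13,-0.012,0.008],"hand":150},
    {"translation":[-0.162,-0.27,-0.111],"turn":[-0.177,-0.017,0.011],"hand":150},
    {"translation":[-0.162,-0.34,-0.14],"turn":[-0.223,-0.021,0.014],"hand":150},
    {"translation":[-0.162,-0.41,-0.169],"turn":[-0.27,-0.025,0.017],"hand":150},
    {"translation":[-0.162,-0.48,-0.198],"turn":[-0.315,-0.03,0.02],"hand":150},
    {"translation":[-0.162,-0.54,-0.223],"turn":[-0.36,-0.034,0.023],"hand":150},
    {"translation":[-0.162,-0.59,-0.243],"turn":[-0.39,-0.037,0.025],"hand":150},
    {"translation":[-0.162,-0.6,-0.2474],"turn":[-0.394,-0.037,0.025],"hand":150},
    {"translation":[-0.162,-0.6,-0.2474],"turn":[-0.394,-0.037,0.025],"hand":150},
    {"translation":[-0.162,-0.6,-0.2474],"turn":[-0.394,-0.037,0.025],"hand":150},
  ],
)

```text
t: 20.48
tcp_pos: [0.5724, 0.2908, 0.1115]
ee_rot: [-0.005, 1.435, -1.67]
force: [-0.2, 0.3, -0.9]
grip_width: 0.0575
```

```bash
python3 - <<'E'
from h import *
im,K,P=cam("wrist"); cv2.imwrite("pics/w12.png",im); np.savez("w12.npz",im=im,K=K,P=P)
o=ctrl.get_obs();print(o["tcp_pos"],o["force"],o["t"],o["grip_width"],o["joint_pos"].round(2))
c=cv2.resize(im[150:400,190:385],None,fx=3,fy=2.2,interpolation=cv2.INTER_CUBIC); cv2.imwrite("pics/w12c.png",cv2.convertScaleAbs(c,alpha=1.5))
E
```

```text
[0.57255934 0.2908277  0.11155565] [-0.12418386  0.47544482 -0.0570025 ] 20.525 0.05768673325610188 [-0.45  0.65 -0.22  1.81  0.32  0.81 -0.96]
```

View pics/w12c.png

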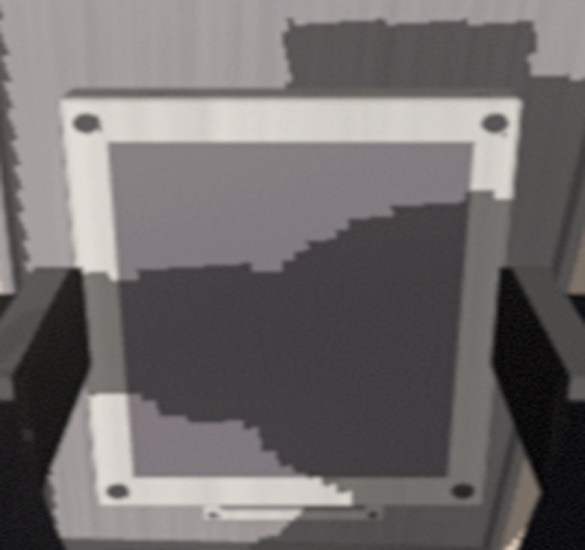

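View pics/w12.png

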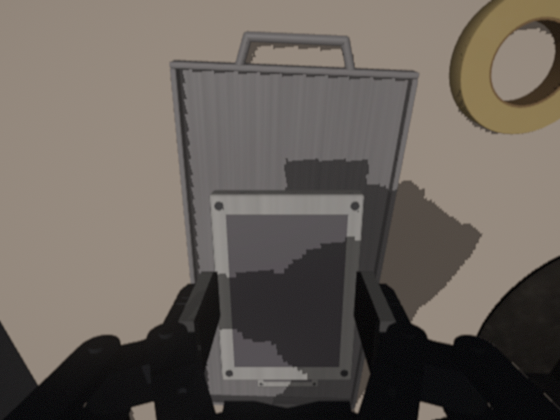

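```bash
python3 - <<'E'
from pnp import *
K=np.load("w12.npz")["K"]
inhand(np.array([[210.7,194.5],[363.7,194.3],[350,379.5],[222.7,379.5]])-.3,K,.09)
for hv in (.008,0):
  for dz in (0,.001):
    pos,Rt,th=place(.1384,.090,.060,hv,.0174,dz)
    pos=pos-Rt[:,1]*.0003
    print(hv,pos.round(4)); plan(pos,Rt)
E
```

```text
top centre in tool mm [-23.6   1.    2.4] far axis [ 0.016  0.004 -1.   ] normal [-1.     0.006 -0.016] resid [[0.0, -0.2], [-0.1, 0.3], [0.4, -0.2], [-0.2, 0.0]]
0.008 [0.5722 0.2938 0.0008]
translation [0.1367, -0.0007, -0.0223] turn [-0.0011, 0.0004, 0.0003] rows>= 2.0
0.008 [0.5723 0.2948 0.0006]
translation [0.1367, -0.0007, -0.0236] turn [-0.0011, 0.0004, 0.0003] rows>= 2.0
0 [ 0.5722  0.2938 -0.0072]
translation [0.1466, -0.0007, -0.0237] turn [-0.0011, 0.0004, 0.0003] rows>= 2.0
0 [ 0.5723  0.2948 -0.0074]
translation [0.1466, -0.0007, -0.0249] turn [-0.0011, 0.0004, 0.0003] rows>= 2.0
```

Emit:
play_rows(
  targets=[
    {"translation":[0.05,-0.001,-0.013],"turn":[0,0,0],"hand":150},
    {"translation":[0.1,-0.001,-0.019],"turn":[-0.001,0,0],"hand":150},
    {"translation":[0.125,-0.001,-0.0228],"turn":[-0.001,0,0],"hand":150},
    {"translation":[0.135,-0.001,-0.024],"turn":[-0.001,0,0],"hand":150},
    {"translation":[0.138,-0.001,-0.0244],"turn":[-0.001,0,0],"hand":150},
    {"translation":[0.138,-0.001,-0.0244],"turn":[-0.001,0,0],"hand":150},
  ],
)

```text
t: 21.28
tcp_pos: [0.5729, 0.2958, 0.0006]
ee_rot: [0.004, 1.437, -1.658]
force: [0.2, -0.1, -1.9]
grip_width: 0.0575
```

```bash
python3 - <<'E'
from h import *
o=ctrl.get_obs();print(o["tcp_pos"],o["force"],o["t"],o["grip_width"])
pos,Rt,th=place(.1384,.090,.060,0,.0174,.0015)
pos=pos-Rt[:,1]*.0003
print(pos);plan(pos,Rt)
E
```

```text
[0.57294326 0.29580257 0.00058809] [ 0.19940225 -0.12322514 -1.8730478 ] 21.275 0.05754458428252144
[ 0.5723272   0.29531297 -0.00744464]
translation [0.01, -0.0007, -0.0007] turn [-0.0002, 0.0001, -0.0002] rows>= 1.0
```

Emit:
play_rows(
  targets=[
    {"translation":[0.004,-0.0007,-0.0003],"turn":[0,0,0],"hand":150},
    {"translation":[0.006,-0.0007,-0.0005],"turn":[0,0,0],"hand":150},
    {"translation":[0.0075,-0.0007,-0.0007],"turn":[0,0,0],"hand":150},
    {"translation":[0.0085,-0.0007,-0.0007],"turn":[0,0,0],"hand":150},
  ],
)

```text
t: 21.78
tcp_pos: [0.5723, 0.2955, -0.0063]
ee_rot: [0.004, 1.437, -1.658]
force: [-0.1, 0.2, -0.3]
grip_width: 0.0575
```

Emit:
play_rows(
  targets=[
    {"translation":[0.001,0,-0.0001],"turn":[0,0,0],"hand":150},
    {"translation":[0.0015,0,-0.0002],"turn":[0,0,0],"hand":150},
  ],
)

```text
t: 22.02
tcp_pos: [0.5723, 0.2954, -0.0071]
ee_rot: [0.004, 1.436, -1.658]
force: [-1.6, -0.7, 3.7]
grip_width: 0.0575
```

Emit:
play_rows(
  targets=[
    {"translation":[0.001,0,-0.0001],"turn":[0,0,0],"hand":150},
    {"translation":[0.001,0,-0.0001],"turn":[0,0,0],"hand":150},
  ],
)

```text
t: 22.28
tcp_pos: [0.5724, 0.2954, -0.0071]
ee_rot: [0.006, 1.436, -1.656]
force: [-1.0, 0.1, 5.5]
grip_width: 0.0578
```

Emit:
play_rows(
  targets=[
    {"translation":[0,0,0],"turn":[0,0,0],"hand":70},
    {"translation":[0,0,0],"turn":[0,0,0],"hand":45},
    {"translation":[0,0,0],"turn":[0,0,0],"hand":40},
    {"translation":[-0.03,0,0.004],"turn":[0,0,0],"hand":40},
    {"translation":[-0.1,0,0.013],"turn":[0,0,0],"hand":40},
    {"translation":[-0.17,0,0.022],"turn":[0,0,0],"hand":20},
    {"translation":[-0.23,0,0.03],"turn":[0,0.042,0],"hand":20},
    {"translation":[-0.23,0,0.03],"turn":[0,0.042,0],"hand":20},
    {"translation":[-0.23,0,0.03],"turn":[0,0.042,0],"hand":20},
  ],
)

```text
t: 23.4
tcp_pos: [0.5719, 0.2957, 0.178]
ee_rot: [0.012, 1.567, -1.651]
force: [-0.1, -1.3, -0.9]
grip_width: 0.079
```

```bash
python3 - <<'E'
from h import *
im,K,P=cam("wrist"); cv2.imwrite("pics/w13.png",im); np.savez("w13.npz",im=im,K=K,P=P)
o=ctrl.get_obs();print(o["tcp_pos"],o["force"],o["t"],o["grip_width"])
c=cv2.resize(im[150:410,230:340],None,fx=6,fy=2.3,interpolation=cv2.INTER_CUBIC); cv2.imwrite("pics/w13c.png",cv2.convertScaleAbs(c,alpha=1.5))
E
```

```text
[0.57122652 0.29628818 0.17714878] [ 0.54861177 -0.22447914 -0.0872109 ] 23.45 0.07892794664761728
```

View pics/w13.png

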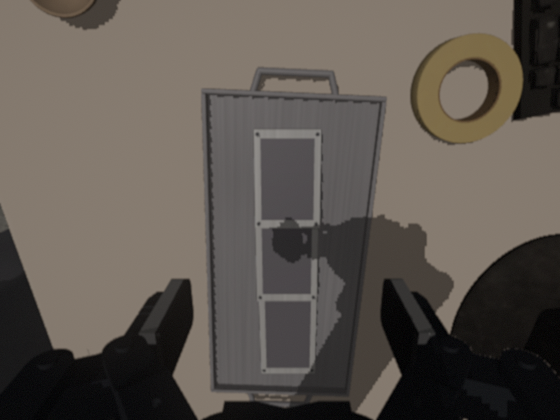

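View pics/w13c.png

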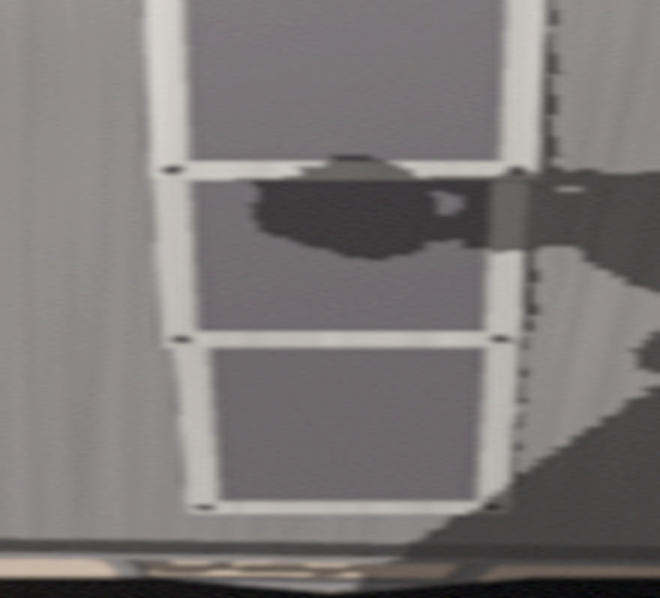

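The whole row shows straight in the tray from (288,130) to (288,373). A final check of the overlaps and the bystanders follows.

```bash
python3 - <<'E' 2>/dev/null
from h import *
d=np.load("w13.npz"); K,P=d["K"],d["P"]
f=lambda x,y:[230+x/6-.4,150+y/2.3-.4]
pts={"short_low":([[253.6,129.6],[322.1,130]],.012),"short_hi":([f(150,180),f(541,180)],.0238),"mid_hi":([f(165,347),f(520,347)],.0229),"long_far":([f(189,516),f(512,515)],.012)}
for k,(uv,z) in pts.items():
    w=toplane(uv,K,P,z); m=w.mean(0); q=m-F
    print(k,(m*1000).round(1),"width",(np.linalg.norm(w[0]-w[1])*1000).round(1),"s mm",(np.dot(q,U)*1000).round(1),"lat",((U[0]*q[1]-U[1]*q[0])*1000).round(1))
for n in ("side","scene"):
    im,K,P=cam(n); cv2.imwrite(f"pics/{n}14.png",im)
    if n=="side": cv2.imwrite("pics/side14c.png",cv2.resize(im[150:220,260:350],None,fx=8,fy=8,interpolation=cv2.INTER_CUBIC))
    for th in ("timer","jar_blue","agate_mortar","pellet_die"): print(n,th,[(b["conf"],b["box"]) for b in ctrl.boxes_of(th,n)][:2])
E
```

```text
short_low [576.9 339.7  12. ] width 60.2 s mm 137.6 lat -0.2
short_hi [568.3 252.1  23.8] width 60.4 s mm 49.5 lat 0.4
mid_hi [560.6 173.8  22.9] width 59.2 s mm -29.1 lat 0.9
long_far [552.7  71.8  12. ] width 60.3 s mm -131.4 lat -0.4
side timer [(0.58, [269.6, 276.0, 305.0, 299.9])]
side jar_blue [(0.69, [348.1, 209.4, 365.1, 232.5])]
side agate_mortar []
side pellet_die [(0.56, [375.1, 237.9, 390.1, 261.4])]
scene timer [(0.71, [230.8, 209.3, 265.9, 234.9])]
scene jar_blue [(0.72, [285.6, 153.5, 300.2, 177.8])]
scene agate_mortar [(0.73, [148.2, 309.9, 175.2, 331.3]), (0.27, [228.0, 209.1, 262.7, 236.0])]
scene pellet_die [(0.41, [323.6, 140.7, 330.3, 155.2]), (0.2, [147.9, 307.1, 176.4, 333.8])]
```

View pics/side14c.png

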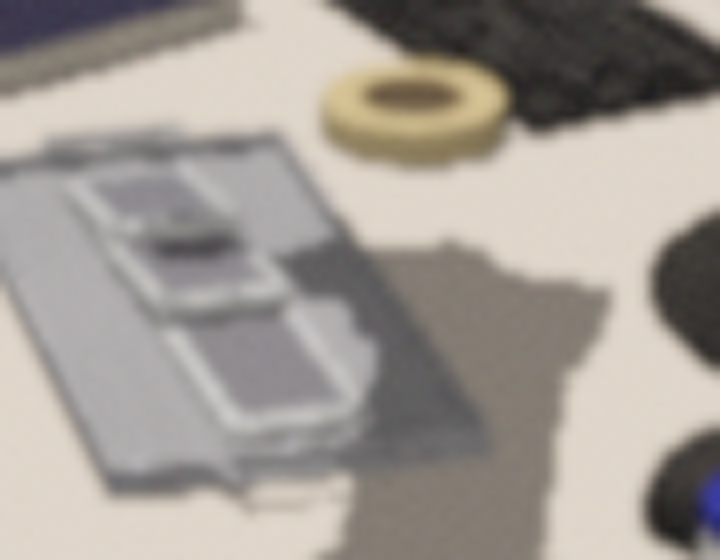

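View pics/scene14.png

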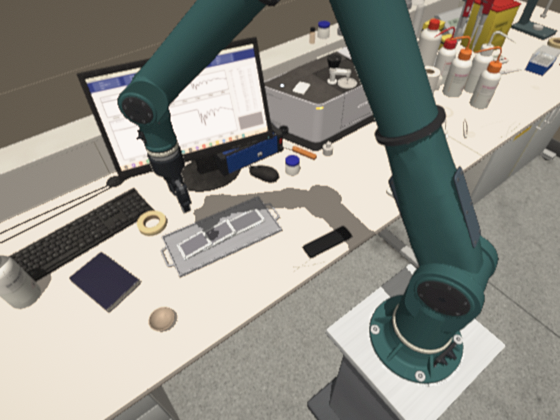

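```bash
python3 - <<'E'
from h import *
o=ctrl.get_obs(); print(o["t"],abs(o["dq"]).max(),o["force"]); print(ctrl.finish_job())
E
```

```text
23.95 0.003814006869263432 [-0.14622135  0.36809983 -0.00918353]
the job is handed in; nothing more can be done
None
```

I laid the middle panel on the long one and then the short panel on the middle one, both coated side up, and handed the job in at about 24 s. Each panel was lowered until the wrist read about 5 N, then released.

**Last checks, from the wrist camera:**
- **Overlaps:** about 29–30 mm for the middle panel on the long one. The short panel on the middle one is also about 29 mm.
- **Line:** the row is straight to about 1 mm sideways, and the long panel's far end is within about 1 mm of where it was at the start.
- **Robot:** it was still, about 0.18 m above the bench and touching nothing.

**What disagreed or failed:**
- **First grasp:** it closed on air above the middle panel without touching it. The fingertips sit about 34 mm farther back than the interface text says. I worked out their real height from the side camera and the second try held.
- **Height of the held short panel:** two estimates differed by about 2 mm. It touched down at the height given by the grasp, so I trusted that one.
- **Bystanders:** the jar and pellet die showed where they were at the start. The mortar did too, in the scene view only. The timer was hidden by the arm in the last scene view and the network's box there was wrong. The side view shows it standing, but I had no good starting box to compare it with.

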